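# Line up the measuring cylinders by height

### The job

Put the four measuring cylinders away on the white storage board, one standing upright in the middle of each round mark, in order of height: the tallest on the mark next to the small white bottle at one end of the board, going down to the shortest next to the squat jar at the other end. Keep them upright and set each down gently without dropping it, and leave the bottle and the jar where they stand.

Things in the scene. Friction and masses are not known exactly. Their poses are not given: they have to be found in the camera images.
- cyl_170: the tallest of four upright off-white plastic measuring cylinders with grey graduation rings: 170 mm high in all, round tube 32 mm across (3 mm wider at the lip, the top 3 mm), on a round foot 66 mm across and 8 mm thick. Origin at the centre of the foot's underside, z up along the tube. Loose, about 95 g (varies)
- cyl_140: the second tallest of four upright off-white plastic measuring cylinders with grey graduation rings: 140 mm high in all, round tube 28 mm across (3 mm wider at the lip, the top 3 mm), on a round foot 60 mm across and 8 mm thick. Origin at the centre of the foot's underside, z up along the tube. Loose, about 70 g (varies)
- cyl_110: the second shortest of four upright off-white plastic measuring cylinders with grey graduation rings: 110 mm high in all, round tube 24 mm across (3 mm wider at the lip, the top 3 mm), on a round foot 54 mm across and 8 mm thick. Origin at the centre of the foot's underside, z up along the tube. Loose, about 50 g (varies)
- cyl_80: the shortest of four upright off-white plastic measuring cylinders with grey graduation rings: 80 mm high in all, round tube 20 mm across (3 mm wider at the lip, the top 3 mm), on a round foot 48 mm across and 8 mm thick. Origin at the centre of the foot's underside, z up along the tube. Loose, about 35 g (varies)
- mark_1: fixed round black rubber mark, 72 mm across and 3 mm thick, with a thin grey ring, on the white storage board; number 1 of four in a straight row, 95 mm apart, counted from the right end (-y) as seen from the robot. Origin at the centre of its underside; its top face, 3 mm above the origin, lies 15 mm above the table. Its y axis runs along the row towards mark 4. The board is 105 x 385 mm and 12 mm thick
- mark_2: fixed round black rubber mark, 72 mm across and 3 mm thick, with a thin grey ring, on the white storage board; number 2 of four in a straight row, 95 mm apart, counted from the right end (-y) as seen from the robot. Origin at the centre of its underside; its top face, 3 mm above the origin, lies 15 mm above the table. Its y axis runs along the row towards mark 4. The board is 105 x 385 mm and 12 mm thick
- mark_3: fixed round black rubber mark, 72 mm across and 3 mm thick, with a thin grey ring, on the white storage board; number 3 of four in a straight row, 95 mm apart, counted from the right end (-y) as seen from the robot. Origin at the centre of its underside; its top face, 3 mm above the origin, lies 15 mm above the table. Its y axis runs along the row towards mark 4. The board is 105 x 385 mm and 12 mm thick
- mark_4: fixed round black rubber mark, 72 mm across and 3 mm thick, with a thin grey ring, on the white storage board; number 4 of four in a straight row, 95 mm apart, counted from the right end (-y) as seen from the robot. Origin at the centre of its underside; its top face, 3 mm above the origin, lies 15 mm above the table. Its y axis runs along the row towards mark 4. The board is 105 x 385 mm and 12 mm thick
- bottle: small slim white plastic bottle with a narrow black screw cap, 42 mm across and 90 mm high, standing on the table just off one end of the board (either end). Origin at the centre of its underside, z up. Loose; to be left alone
- jar: squat brown glass jar with a wide flat metal lid, 66 mm across and 60 mm high, standing on the table just off the other end of the board. Origin at the centre of its underside, z up. Loose; to be left alone
Things that resemble listed ones, but are neither listed nor needed, are in the scene too. Leave any purple or turquoise look-alike of the cyl_170 alone.

How it is judged:
At the end, for the whole second after the job is handed in: Every cylinder stands upright (within about 4 degrees), at rest and released, on its own mark with its foot's centre within 12 mm of the mark's centre; counted from the bottle's end of the row to the jar's end they are 170, 140, 110 and 80 mm high (((horizontal distance between bottle and mark_1 below 0.2 m and horizontal distance between cyl_170 and mark_1 below 0.012 m and z of cyl_170 in the frame of mark_1 between 0.0005 and 0.006 m and horizontal distance between cyl_140 and mark_2 below 0.012 m and z of cyl_140 in the frame of mark_2 between 0.0005 and 0.006 m and horizontal distance between cyl_110 and mark_3 below 0.012 m and z of cyl_110 in the frame of mark_3 between 0.0005 and 0.006 m and horizontal distance between cyl_80 and mark_4 below 0.012 m and z of cyl_80 in the frame of mark_4 between 0.0005 and 0.006 m) or (horizontal distance between bottle and mark_4 below 0.2 m and horizontal distance between cyl_170 and mark_4 below 0.012 m and z of cyl_170 in the frame of mark_4 between 0.0005 and 0.006 m and horizontal distance between cyl_140 and mark_3 below 0.012 m and z of cyl_140 in the frame of mark_3 between 0.0005 and 0.006 m and horizontal distance between cyl_110 and mark_2 below 0.012 m and z of cyl_110 in the frame of mark_2 between 0.0005 and 0.006 m and horizontal distance between cyl_80 and mark_1 below 0.012 m and z of cyl_80 in the frame of mark_1 between 0.0005 and 0.006 m)) and angle between each of cyl_170, cyl_140, cyl_110, cyl_80's own z axis and vertical below 0.08 rad and linear speed of each of cyl_170, cyl_140, cyl_110, cyl_80 below 0.02 m/s and angular speed of each of cyl_170, cyl_140, cyl_110, cyl_80 below 0.2 rad/s and contact force between each of cyl_170, cyl_140, cyl_110, cyl_80 and the fingers below 0.1 N); the robot touches nothing.
It fails at once if the bottle is moved by more than 30 mm or knocked over (distance of bottle from where it was at the start of the episode above 0.03 m or angle between bottle's own z axis and vertical above 0.5 rad).
It fails at once if the jar is moved by more than 30 mm or knocked over (distance of jar from where it was at the start of the episode above 0.03 m or angle between jar's own z axis and vertical above 0.5 rad).
It fails at once if a cylinder is knocked over or tipped by more than about 40 degrees (angle between any of cyl_170, cyl_140, cyl_110, cyl_80's own z axis and vertical above 0.7 rad).
It fails at once if a cylinder is dropped (moves faster than 0.6 m/s with no finger on it, a fall of about 18 mm) ((linear speed of cyl_170 above 0.6 m/s and contact force between cyl_170 and the fingers below 0.05 N) or (linear speed of cyl_140 above 0.6 m/s and contact force between cyl_140 and the fingers below 0.05 N) or (linear speed of cyl_110 above 0.6 m/s and contact force between cyl_110 and the fingers below 0.05 N) or (linear speed of cyl_80 above 0.6 m/s and contact force between cyl_80 and the fingers below 0.05 N)).
It also fails if it takes over 99 s, if anything falls off the work surface, if the arm or the gripper's body presses on something with over 40 N, if the wrist force passes 120 N, or if a joint passes its speed limit or range.

### The arm

A 7-joint arm with a two-finger parallel gripper is mounted at the origin on the work surface. World frame = base frame: x ahead of the robot, y to its left, z up, the work surface at z = 0. Lengths are in m, angles in rad, forces in N, time in s.
With the tool pointing down it reaches from about 0.4 to 0.9 m from the base axis. Payload 5.5 kg.
Tool frame: the origin (TCP) lies on the centre line of the jaws, within the pads' length; the fingertips stand 25 mm ahead of it and the grasp point (between the pads) lies 6 mm ahead of it; z points along the fingers, y is the direction in which the jaws open and shut (so a half turn about z gives the same grasp; the last joint's range is limited). The gripper opens to 85 mm and grips with 20 to 120 N. Pads are 22 mm wide; open, the fingers measure 114 mm over their backs; the gripper's body (76 mm by 85 mm) begins 54 mm behind the grasp point. The pads swing forward as they close: fully open they stand 13 mm farther back than shut.
Start: joints at [-1.08, 0.501, -0.427, 1.55, 0.221, 1.138, -0.21], TCP at [0.147, 0.633, 0.256] pointing down, gripper open.
Joint ranges: [-2.88, 2.88], [-0.31, 2.03], [-1.54, 1.56], [0.2, 2.42], [-1.41, 4.55], [0.19, 2.02], [-2.57, 2.57]. Speed limits (rad/s): [2.57, 2.57, 3.14, 3.14, 3.14, 3.14, 3.14].

### API

Orientations are given as a 3x3 rotation matrix whose columns are the frame's x, y, z axes.
In Python, from plant import env gives the robot as it stands.
- The arm moves only by the tool carry_out, never from a script. Its argument "series" is a list that holds one entry, the list of rows, each a list of 7 numbers: the shift along the world's x, y, z in mm, then the turn, a rotation vector about the world's x, y, z in rad, then the opening, from 0 (shut) to 1 (fully open). A call has exactly 5 rows; each row is the pose to reach, as a shift and turn from the pose commanded when the call began; what a row does not reach only later rows make up. A row lasts 1/12 s, in which the tool goes at most 41.7 mm and 7.16 degrees, less where a joint would pass 70% of its speed; a pose out of reach is approached as far as the arm can. A call with a gripper value outside its range is refused whole. The fingers move at their own pace and stop on an object; the grip force is fixed at half the most. Time passes only in rows, so rows that repeat a pose let the fingers close, or fill a call up. It gives the time, the measured TCP pose, the force and the opening at its end, in the units of the state.
- env.get_state(): the state, without advancing time (a new reading comes with each control period).
- env.get_image(name): name is "side" or "top"; returns (picture, depth): 420x560x3 uint8, blue, green, red; 420x560 float32, m along the optical axis (not along the pixel's ray), 0 where there is no reading.
- env.camera_info(name): a dict with "fx", "fy", "cx", "cy" (pixels), "k1" (the pictures are not rectified: a ray, as slopes to the right and down, at radius r is drawn at 1 + k1 r^2 times it, then the intrinsics apply), "R" (3x3) and "t" (3): a world point X has camera coordinates R X + t. Camera axes: x right, y down, z forward; pixel columns grow to the right and rows downward; lengths in m; the calibration is good to about 2 mm. A picture is of the moment at which its call begins. camera_info takes no time and is no camera call.
- env.job_done(): hands the job in, once; it reports no verdict.
The state is a dict: "time_s": time; "joints": joint angles; "qd": joint speeds; "joint_efforts": joint torques, N m; "tool_pos": TCP position; "eef_rot": TCP orientation; "force": force on the tool from outside, world axes, zero at the start; "moment": the same for the moment, N m; "grip_width": finger opening in m.
Only numpy, scipy, OpenCV 4.12 (cv2) and the standard library are available. Lean on these libraries where they do the work, as an engineer would, in place of code of your own. Each camera call takes 0.05 s, during which the arm holds its last target.

## Working session

There is one attempt and no reset: what is moved stays moved. The work goes in short steps, Python scripts to look and compute and a tool call to move; the robot and the scene stay as the last step left them, time stands still between calls to the robot, and variables do not carry over. Pictures are saved under pics/ and viewed, and the job is handed in when it is done.

Besides the shell and the picture viewer there is one more tool, called after "Call:" by a JSON object that holds its "op" and its "data", one argument or row to a line. carry_out: Moves the arm, as the interface text tells. Its arguments: {"type":"object","properties":{"series":{"type":"array"}},"required":["series"]}

```bash
ls; mkdir -p pics
python3 - <<'E'
from plant import env
import cv2,numpy as np
s=env.get_state(); print(s['time_s'],s['tool_pos'],s['eef_rot'],s['grip_width'],s['force'])
for n in("side","top"):
    im,d=env.get_image(n); cv2.imwrite(f"pics/{n}0.png",im); np.save(f"{n}0.npy",d)
    print(n,env.camera_info(n), (d==0).mean())
E
```

```text
pics
0.0 [0.14667952 0.63254773 0.25523138] [[-9.74183261e-01  2.25758110e-01 -4.99808967e-04]
 [ 2.25758658e-01  9.74181326e-01 -1.94232170e-03]
 [ 4.84096868e-05 -2.00501349e-03 -9.99997989e-01]] 0.08518170261288095 [-0.06438691 -0.16847993 -0.29511476]
side {'fx': 427.2260853075731, 'fy': 427.2260853075731, 'cx': 281.94397626375036, 'cy': 201.20717627050317, 'k1': 0.008798391774255138, 'R': array([[ 0.99982768, -0.01081776, -0.01508588],
       [-0.01812678, -0.74418691, -0.66772544],
       [-0.00400342,  0.66788384, -0.74425476]]), 't': array([-0.53495737,  0.04071194,  0.93339782])} 0.00383078231292517
top {'fx': 509.47879857098, 'fy': 509.47879857098, 'cx': 279.52630319529743, 'cy': 206.4217398732072, 'k1': 0.004022110797486865, 'R': array([[ 0.01280642, -0.99987871, -0.00886303],
       [-0.98389752, -0.01102044, -0.17839346],
       [ 0.17827415,  0.0110049 , -0.98391932]]), 't': array([0.0222019 , 0.54888241, 0.88814467])} 0.004102891156462585
```

View pics/side0.png

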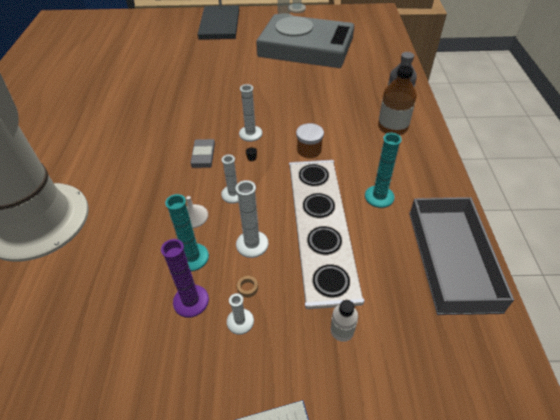

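View pics/top0.png

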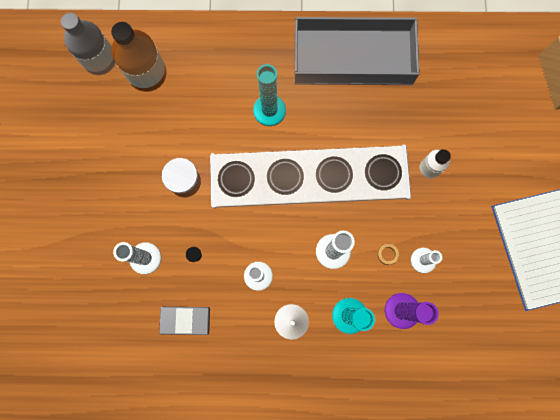

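The top view shows the jar (lid at 180,176) at the left end of the board, next to mark 4, and the white bottle (435,163) at the right end, next to mark 1. The white-footed candidates are at (145,257), (258,276), (333,250) and (424,260). The teal and purple look-alikes are at (270,108), (350,316) and (402,310), and there is a white cone at (292,322). Next I'll measure positions and heights.

```bash
cat > h.py <<'E'
from plant import env
import cv2,numpy as np
def K(c): return np.array([[c['fx'],0,c['cx']],[0,c['fy'],c['cy']],[0,0,1.]])
def rays(n,uv):
    c=env.camera_info(n)
    p=cv2.undistortPoints(np.asarray(uv,float).reshape(-1,1,2),K(c),np.array([c['k1'],0,0,0.])).reshape(-1,2)
    d=np.c_[p,np.ones(len(p))]@c['R']; o=-c['R'].T@c['t']; return o,d
def plane(n,uv,z):
    o,d=rays(n,uv); return o+d*((z-o[2])/d[:,2])[:,None]
def cloud(n,depth):
    h,w=depth.shape; u,v=np.meshgrid(np.arange(w),np.arange(h))
    o,d=rays(n,np.c_[u.ravel(),v.ravel()]); return (o+d*depth.reshape(-1,1)).reshape(h,w,3)
def proj(n,X):
    c=env.camera_info(n); r,_=cv2.Rodrigues(c['R'])
    return cv2.projectPoints(np.asarray(X,float).reshape(-1,1,3),r,c['t'],K(c),np.array([c['k1'],0,0,0.]))[0].reshape(-1,2)
def circ(P):
    A=np.c_[2*P[:,:2],np.ones(len(P))]; s=np.linalg.lstsq(A,(P[:,:2]**2).sum(1),rcond=None)[0]
    r=np.sqrt(s[2]+s[0]**2+s[1]**2); res=np.hypot(P[:,0]-s[0],P[:,1]-s[1])-r
    return s[:2],r,res
def rcirc(P,rt=None):
    k=np.ones(len(P),bool)
    for _ in range(6):
        c,r,_r=circ(P[k]); res=np.abs(np.hypot(*(P[:,:2]-c).T)-r); k=res<max(0.0015,1.5*np.median(res[k]))
    return c,r,k.sum(),len(P)
E
python3 - <<'E'
from h import *
for n,foots in(("top",[(145,257),(258,276),(333,250),(424,260)]),("side",[(250,132),(231,194),(252,243),(239,320)])):
    im=cv2.imread(f"pics/{n}0.png"); d=np.load(f"{n}0.npy"); C=cloud(n,d)
    hsv=cv2.cvtColor(im,cv2.COLOR_BGR2HSV)
    m=((hsv[...,1]<70)).astype(np.uint8)
    nl,lab,st,ce=cv2.connectedComponentsWithStats(m)
    for f in foots:
        l=lab[f[1]-4:f[1]+5,f[0]-4:f[0]+5]; l=np.bincount(l[l>0]).argmax()
        M=(lab==l); 
        ct=max(cv2.findContours(M.astype(np.uint8),0,cv2.CHAIN_APPROX_NONE)[0],key=len).reshape(-1,2)
        # keep foot contour: points whose depth-height low
        ok=C[ct[:,1],ct[:,0],2]<0.025
        P=plane(n,ct[ok],0.006)
        c,r,k,N=rcirc(P)
        z=C[...,2][M]; top=C[M][z>np.percentile(z,99)-.006]
        print(n,f,"foot",c.round(4),"r",r.round(4),k,N,"maxz",np.percentile(z,99.5).round(3),"topmean",top.mean(0).round(3))
# marks
im=cv2.imread("pics/top0.png"); d=np.load("top0.npy");
hsv=cv2.cvtColor(im,cv2.COLOR_BGR2HSV)
roi=[(237,178),(285,176),(334,174),(383,172)]
m=(cv2.cvtColor(im,cv2.COLOR_BGR2GRAY)<140).astype(np.uint8)
b=np.zeros_like(m); cv2.fillPoly(b,[np.array([[214,158],[404,150],[406,194],[216,202]])],1); m&=b
for c in cv2.findContours(m,0,cv2.CHAIN_APPROX_NONE)[0]:
    if cv2.contourArea(c)>500:
        P=plane("top",c.reshape(-1,2),0.0145); c_,r,k,N=rcirc(P); print("mark",cv2.boundingRect(c),c_.round(4),r.round(4),k,N)
im=cv2.imread("pics/side0.png")
g=cv2.cvtColor(im,cv2.COLOR_BGR2GRAY); m=(g<110).astype(np.uint8)
b=np.zeros_like(m); cv2.fillPoly(b,[np.array([[294,164],[334,164],[353,296],[309,299]])],1); m&=b
for c in cv2.findContours(m,0,cv2.CHAIN_APPROX_NONE)[0]:
    if cv2.contourArea(c)>200:
        P=plane("side",c.reshape(-1,2),0.0145); c_,r,k,N=rcirc(P); print("mark side",cv2.boundingRect(c),c_.round(4),r.round(4),k,N)
E
```

```text
top (145, 257) foot [0.4569 0.2902] r 0.0353 24 89 maxz 0.142 topmean [0.453 0.278 0.159]
top (258, 276) foot [0.4237 0.0685] r 0.026 78 78 maxz 0.112 topmean [0.424 0.068 0.118]
top (333, 250) foot [ 0.4719 -0.0726] r 0.0321 74 82 maxz 0.572 topmean [ 0.469 -0.07   0.201]
top (424, 260) foot [ 0.4569 -0.2429] r 0.0232 58 62 maxz 0.082 topmean [ 0.455 -0.238  0.101]
side (250, 132) foot [0.4264 0.3763] r 0.1286 14 64 maxz 0.14 topmean [0.456 0.267 0.146]
side (231, 194) foot [ 4.697e-01 -3.000e-04] r 0.104 28 142 maxz 0.171 topmean [ 0.473 -0.098  0.191]
side (252, 243) foot [ 4.697e-01 -3.000e-04] r 0.104 28 142 maxz 0.171 topmean [ 0.473 -0.098  0.191]
side (239, 320) foot [ 0.4517 -0.2324] r 0.0395 27 85 maxz 0.081 topmean [ 0.459 -0.258  0.099]
mark (218, 161, 37, 36) [0.6089 0.1144] 0.0348 101 101
mark (267, 159, 37, 36) [0.6143 0.0198] 0.0347 100 100
mark (316, 156, 37, 37) [ 0.6197 -0.075 ] 0.0348 100 100
mark (365, 154, 37, 36) [ 0.6253 -0.1695] 0.0349 101 101
mark side (313, 265, 37, 32) [ 0.6253 -0.173 ] 0.0343 98 98
mark side (307, 226, 35, 29) [ 0.6199 -0.0784] 0.0343 88 88
mark side (303, 193, 32, 25) [0.6147 0.0161] 0.0341 79 80
mark side (299, 164, 30, 22) [0.6096 0.1102] 0.0339 66 72
```

Run:
```python
import cv2,numpy as np
a=cv2.imread("pics/top0.png")[225:340,100:460]; b=cv2.imread("pics/side0.png")[75:345,150:360]
cv2.imwrite("pics/crop1.png",cv2.resize(a,None,fx=2.2,fy=2.2,interpolation=cv2.INTER_CUBIC)); cv2.imwrite("pics/crop2.png",cv2.resize(b,None,fx=2.2,fy=2.2,interpolation=cv2.INTER_CUBIC))
```

```text
(no output)
```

View pics/crop2.png

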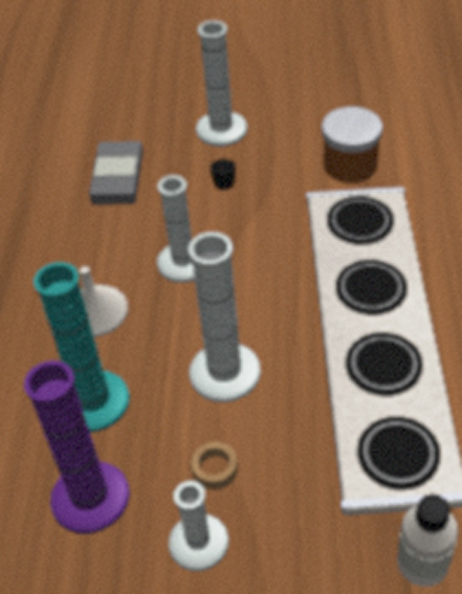

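The crops show four off-white cylinders. With the depth heights they are: 142 mm at top (145,257) = cyl_140, 112 mm at (258,276) = cyl_110, 171 mm at (333,250) = cyl_170 and 82 mm at (424,260) = cyl_80. The cone and the coloured ones are ruled out. I'll refine the foot centres with the radius known.

```bash
cat >> h.py <<'E'
from scipy.optimize import least_squares
def fitR(P,R,x0):
    f=lambda c:np.hypot(*(P[:,:2]-c).T)-R
    s=least_squares(f,x0,loss='soft_l1',f_scale=0.001); return s.x,np.median(np.abs(f(s.x)))
E
python3 - <<'E'
from h import *
ob={170:(.471,-.072),140:(.457,.288),110:(.424,.0685),80:(.456,-.243)}
rf={170:.033,140:.030,110:.027,80:.024}; rl={170:.0175,140:.0155,110:.0135,80:.0115}
for n in("top","side"):
    im=cv2.imread(f"pics/{n}0.png"); hsv=cv2.cvtColor(im,cv2.COLOR_BGR2HSV); m=(hsv[...,1]<70).astype(np.uint8)
    ct=np.vstack([c.reshape(-1,2) for c in cv2.findContours(m,cv2.RETR_LIST,cv2.CHAIN_APPROX_NONE)[0]])
    for k,c0 in ob.items():
        o=[]
        for z,R in((0.006,rf[k]),(k/1000,rl[k])):
            P=plane(n,ct,z); c=np.array(c0)
            for g in(.012,.005,.003):
                q=P[np.abs(np.hypot(*(P[:,:2]-c).T)-R)<g]; c,e=fitR(q,R,c)
            o+=[c.round(4),len(q),e.round(4)]
        print(n,k,*o)
E
```

```text
top 170 [ 0.4724 -0.0732] 80 0.0008 [ 0.4714 -0.0727] 39 0.0006
top 140 [0.4545 0.2841] 77 0.0007 [0.4547 0.2834] 43 0.0006
top 110 [0.4237 0.0685] 79 0.0009 [0.4271 0.0707] 18 0.0009
top 80 [ 0.457  -0.2435] 62 0.0007 [ 0.4567 -0.2429] 25 0.0005
side 170 [ 0.4725 -0.0777] 71 0.0006 [ 0.4722 -0.0758] 27 0.0004
side 140 [0.4559 0.2778] 43 0.0008 [0.4551 0.2801] 22 0.001
side 110 [0.4243 0.0631] 28 0.0005 [0.424  0.0655] 24 0.0008
side 80 [ 0.4576 -0.2477] 65 0.0005 [ 0.4573 -0.2461] 32 0.0005
```

Call:
{"op": "carry_out", "data": {
  "series": [
    [[33, -22, 0, 0, 0, 0.05, 1], [66, -44, 0, 0, 0, 0.1, 1], [99, -66, 0, 0, 0, 0.15, 1], [132, -88, 0, 0, 0, 0.2, 1], [165, -110, 0, 0, 0, 0.228, 1]]
  ]
}}

```text
time_s: 0.52
tool_pos: [0.3129, 0.5217, 0.2558]
eef_rot: [[-1.0, -0.003, -0.0], [-0.003, 1.0, -0.001], [0.0, -0.001, -1.0]]
force: [0.8, 0.2, 0.3]
grip_width: 0.0853
```

Call:
{"op": "carry_out", "data": {
  "series": [
    [[10, -37, 0, 0, 0, 0, 1], [20, -74, 0, 0, 0, 0, 1], [30, -111, 0, 0, 0, 0, 1], [40, -148, 0, 0, 0, 0, 1], [50, -185, 0, 0, 0, 0, 1]]
  ]
}}

```text
time_s: 0.93
tool_pos: [0.3618, 0.3361, 0.2559]
eef_rot: [[-1.0, -0.0, -0.001], [-0.0, 1.0, -0.0], [0.001, -0.0, -1.0]]
force: [0.8, -0.2, 0.6]
grip_width: 0.0853
```

Call:
{"op": "carry_out", "data": {
  "series": [
    [[10, -37, 0, 0, 0, 0, 1], [20, -74, 0, 0, 0, 0, 1], [30, -111, 0, 0, 0, 0, 1], [40, -148, 0, 0, 0, 0, 1], [50, -185, 0, 0, 0, 0, 1]]
  ]
}}

```text
time_s: 1.35
tool_pos: [0.4116, 0.1513, 0.2563]
eef_rot: [[-1.0, -0.0, -0.0], [-0.0, 1.0, -0.0], [0.0, -0.0, -1.0]]
force: [0.2, -0.6, 0.8]
grip_width: 0.0854
```

Call:
{"op": "carry_out", "data": {
  "series": [
    [[12, -39, 0, 0, 0, 0, 1], [24, -78, 0, 0, 0, 0, 1], [36, -117, 0, 0, 0, 0, 1], [48, -156, 0, 0, 0, 0, 1], [60, -195, 0, 0, 0, 0, 1]]
  ]
}}

```text
time_s: 1.77
tool_pos: [0.4716, -0.0438, 0.2563]
eef_rot: [[-1.0, -0.0, -0.0], [-0.0, 1.0, -0.0], [0.0, -0.0, -1.0]]
force: [1.5, 0.4, 0.8]
grip_width: 0.0857
```

Call:
{"op": "carry_out", "data": {
  "series": [
    [[0, -20, 0, 0, 0, 0, 1], [0, -30, 0, 0, 0, 0, 1], [0, -31, 0, 0, 0, 0, 1], [0, -31, 0, 0, 0, 0, 1], [0, -31, 0, 0, 0, 0, 1]]
  ]
}}

```text
time_s: 2.18
tool_pos: [0.4715, -0.0706, 0.2562]
eef_rot: [[-1.0, -0.003, -0.0], [-0.003, 1.0, 0.001], [0.0, 0.001, -1.0]]
force: [0.3, 0.2, -0.1]
grip_width: 0.0854
```

```bash
cat > snap.py <<'E'
import sys
from h import *
s=env.get_state(); print(s['time_s'],s['tool_pos'].round(4),s['joints'].round(2))
for n in sys.argv[2:]:
    im,d=env.get_image(n); cv2.imwrite(f"pics/{n}{sys.argv[1]}.png",im); np.save(f"{n}{sys.argv[1]}.npy",d)
E
python3 snap.py 1 side top
```

```text
2.1833 [ 0.4715 -0.0706  0.2562] [ 0.13  0.16 -0.05  1.98  0.01  1.    1.66]
```

View pics/side1.png

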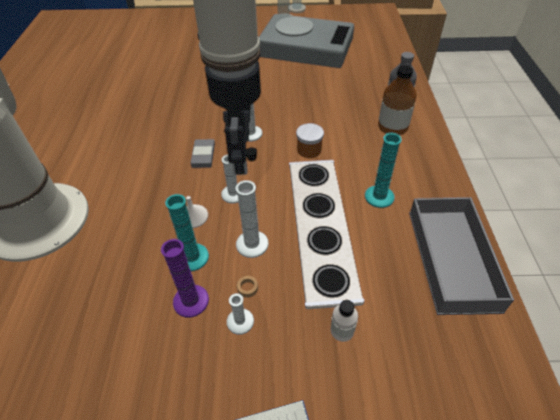

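View pics/top1.png

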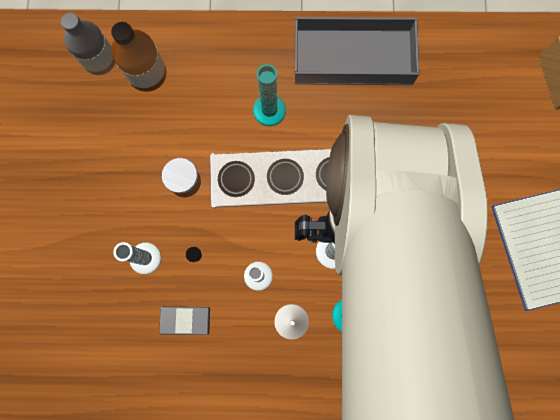

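Run:
```python
from h import *
for n in("side","top"):
    print(n,proj(n,[[.4715,-.0706,z] for z in(.2562,.24,.232)]).round(1).tolist(), "cyl top",proj(n,[[.472,-.075,.17]]).round(1).tolist(), "fingers y+-.05",proj(n,[[.4715,-.0206,.25],[.4715,-.1206,.25]]).round(1).tolist())
    im=cv2.imread(f"pics/{n}1.png"); a=im[90:270,170:350] if n=="side" else im[180:300,260:380]
    cv2.imwrite(f"pics/c_{n}1.png",cv2.resize(a,None,fx=4 if n=="top" else 3,fy=4 if n=="top" else 3,interpolation=cv2.INTER_CUBIC))
```

```text
side [[240.9, 148.0], [241.7, 155.5], [242.2, 159.1]] cyl top [[245.3, 186.8]] fingers y+-.05 [[242.8, 131.4], [239.5, 172.3]]
top [[347.9, 234.8], [346.5, 236.2], [345.9, 236.8]] cyl top [[344.0, 241.3]] fingers y+-.05 [[312.2, 234.9], [382.6, 235.7]]
```

View pics/c_side1.png

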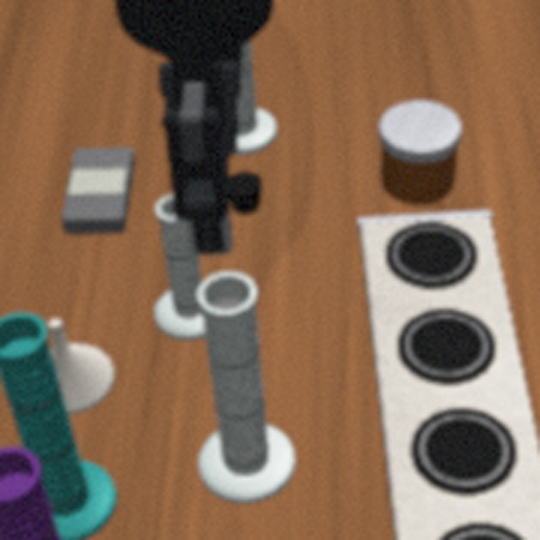

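View pics/c_top1.png

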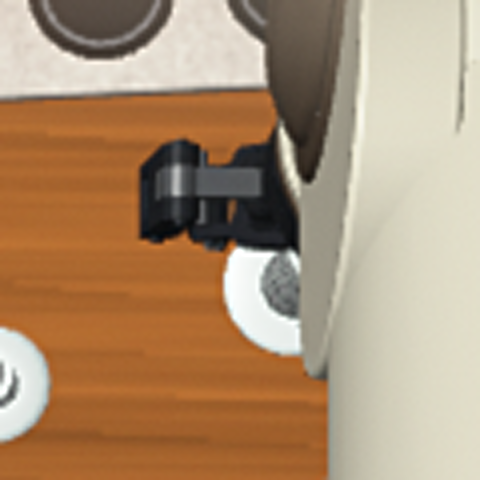

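The side view shows the near fingertip at about (241,171), where the calibration predicts it, roughly over cyl_170's lip (245,187). The jaws straddle the cylinder in y, so I'll descend.

Call:
{"op": "carry_out", "data": {
  "series": [
    [[0, -1, -35, 0, 0, 0, 1], [0, -2, -70, 0, 0, 0, 1], [0, -2, -105, 0, 0, 0, 1], [0, -2, -120, 0, 0, 0, 1], [0, -2, -120, 0, 0, 0, 1]]
  ]
}}

```text
time_s: 2.7
tool_pos: [0.4687, -0.0728, 0.1328]
eef_rot: [[-1.0, -0.003, -0.007], [-0.003, 1.0, 0.001], [0.007, 0.001, -1.0]]
force: [-1.3, -0.3, 0.9]
grip_width: 0.0858
```

Call:
{"op": "carry_out", "data": {
  "series": [
    [[0, 0, 0, 0, 0, 0, 0.7], [0, 0, 0, 0, 0, 0, 0.5], [0, 0, 0, 0, 0, 0, 0.4], [0, 0, 0, 0, 0, 0, 0.2], [0, 0, 0, 0, 0, 0, 0]]
  ]
}}

```text
time_s: 3.12
tool_pos: [0.473, -0.0751, 0.1379]
eef_rot: [[-1.0, -0.0, 0.003], [-0.0, 1.0, -0.001], [-0.003, -0.001, -1.0]]
force: [-1.2, -0.0, 3.4]
grip_width: 0.0308
```

Call:
{"op": "carry_out", "data": {
  "series": [
    [[0, 0, 0, 0, 0, 0, 0], [0, 0, 0, 0, 0, 0, 0], [0, 0, 0, 0, 0, 0, 0], [0, 0, 0, 0, 0, 0, 0], [0, 0, 0, 0, 0, 0, 0]]
  ]
}}

```text
time_s: 3.53
tool_pos: [0.473, -0.0751, 0.1378]
eef_rot: [[-1.0, 0.0, 0.003], [0.0, 1.0, -0.0], [-0.003, -0.0, -1.0]]
force: [-0.6, -0.6, 7.3]
grip_width: 0.031
```

The grip closed on about 31 mm, which is the tube. Lifting.

Call:
{"op": "carry_out", "data": {
  "series": [
    [[0, 0, 8, 0, 0, 0, 0], [0, 0, 20, 0, 0, 0, 0], [0, 0, 35, 0, 0, 0, 0], [0, 0, 45, 0, 0, 0, 0], [0, 0, 45, 0, 0, 0, 0]]
  ]
}}

```text
time_s: 3.95
tool_pos: [0.4733, -0.075, 0.1838]
eef_rot: [[-1.0, -0.0, 0.004], [-0.0, 1.0, -0.0], [-0.004, -0.0, -1.0]]
force: [0.6, -0.1, -0.9]
grip_width: 0.031
```

```bash
python3 snap.py 2 side; python3 -c "
import cv2
a=cv2.imread('pics/side2.png')[100:320,170:390]; cv2.imwrite('pics/c_side2.png',cv2.resize(a,None,fx=2.7,fy=2.7,interpolation=cv2.INTER_CUBIC))"
```

```text
3.95 [ 0.4733 -0.075   0.1838] [ 0.14  0.26 -0.04  2.05  0.01  0.83  1.66]
```

View pics/c_side2.png

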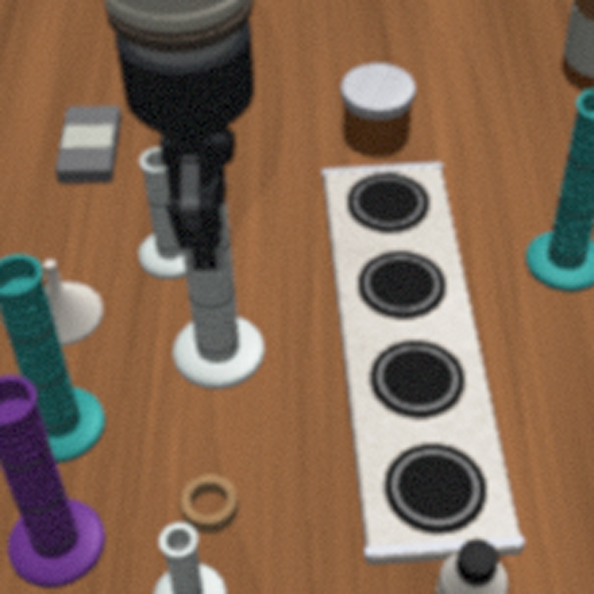

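The cylinder hangs upright with its foot at about (250,229) in the full frame. I'll carry it by (+153,−96) mm to mark 1.

Call:
{"op": "carry_out", "data": {
  "series": [
    [[20, -12, 0, 0, 0, 0, 0], [55, -34, 0, 0, 0, 0, 0], [95, -60, 0, 0, 0, 0, 0], [130, -82, 0, 0, 0, 0, 0], [153, -96, 0, 0, 0, 0, 0]]
  ]
}}

```text
time_s: 4.42
tool_pos: [0.6265, -0.1729, 0.1803]
eef_rot: [[-1.0, 0.001, -0.0], [0.001, 1.0, -0.001], [0.0, -0.001, -1.0]]
force: [0.4, 0.1, -1.0]
grip_width: 0.0308
```

Call:
{"op": "carry_out", "data": {
  "series": [
    [[0, 0, 0, 0, 0, 0, 0], [0, 0, -3, 0, 0, 0, 0], [0, 0, -8, 0, 0, 0, 0], [0, 0, -14, 0, 0, 0, 0], [0, 0, -16, 0, 0, 0, 0]]
  ]
}}

```text
time_s: 4.83
tool_pos: [0.623, -0.1695, 0.1637]
eef_rot: [[-1.0, -0.001, -0.003], [-0.001, 1.0, 0.001], [0.003, 0.001, -1.0]]
force: [-0.4, -1.0, -1.8]
grip_width: 0.031
```

```bash
python3 snap.py 3 side top; python3 -c "
import cv2
a=cv2.imread('pics/side3.png')[100:340,200:440]; cv2.imwrite('pics/c_side3.png',cv2.resize(a,None,fx=2.4,fy=2.4,interpolation=cv2.INTER_CUBIC))"
```

```text
4.8333 [ 0.623  -0.1695  0.1637] [ 0.23  0.56 -0.01  1.65  0.    0.94  1.79]
```

View pics/c_side3.png

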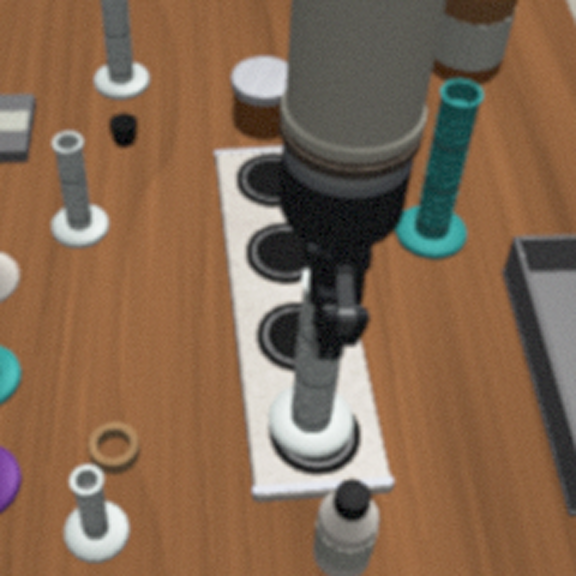

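View pics/top3.png

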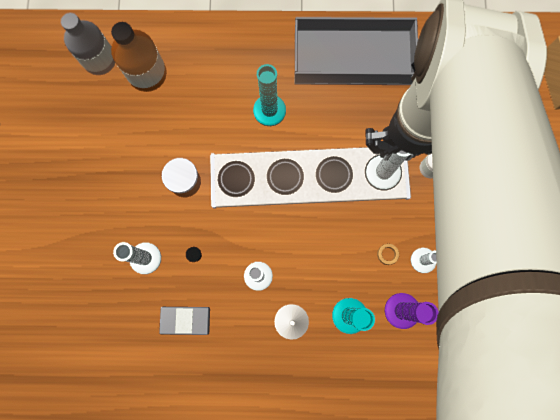

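The top view shows the white foot covering the mark at (383,172), with its dark rim showing on the far side. The side view shows the foot hovering over the mark. I'll measure the offset.

```bash
cat > foot.py <<'E'
# usage: foot.py tag size x y zfoot views
import sys
from h import *
rf={170:.033,140:.030,110:.027,80:.024}
def foot(tag,k,c0,zb,views=("side","top")):
    for n in views:
        im=cv2.imread(f"pics/{n}{tag}.png"); hsv=cv2.cvtColor(im,cv2.COLOR_BGR2HSV)
        P0=np.r_[[[c0[0]+rf[k]*np.cos(a),c0[1]+rf[k]*np.sin(a),zb+.006] for a in np.linspace(0,6.28,72)]]
        g=cv2.Canny(im,60,150); v,u=np.nonzero(g)
        P=plane(n,np.c_[u,v],zb+.006); c=np.array(c0)
        for t in(.010,.005,.003):
            q=P[np.abs(np.hypot(*(P[:,:2]-c).T)-rf[k])<t]; c,e=fitR(q,rf[k],c)
        print(n,k,c.round(4),len(q),e.round(4))
if __name__=="__main__":
    a=sys.argv; foot(a[1],int(a[2]),(float(a[3]),float(a[4])),float(a[5]),a[6:] or("side","top"))
E
python3 foot.py 3 170 .623 -.1695 .026; python3 foot.py 3 110 .424 .067 0; python3 foot.py 3 140 .455 .281 0
```

```text
side 170 [ 0.6206 -0.1727] 85 0.0016
top 170 [ 0.6194 -0.1663] 157 0.0017
side 110 [0.4243 0.0648] 64 0.0008
top 110 [0.4239 0.0685] 107 0.0006
side 140 [0.4556 0.2799] 58 0.001
top 140 [0.4546 0.2841] 117 0.0006
```

Call:
{"op": "carry_out", "data": {
  "series": [
    [[2, 0, 0, 0, 0, 0, 0], [3, 0, -2, 0, 0, 0, 0], [3, 0, -4, 0, 0, 0, 0], [3, 0, -6, 0, 0, 0, 0], [3, 0, -8, 0, 0, 0, 0]]
  ]
}}

```text
time_s: 5.35
tool_pos: [0.6278, -0.1708, 0.1572]
eef_rot: [[-1.0, -0.0, 0.0], [-0.0, 1.0, -0.0], [-0.0, -0.0, -1.0]]
force: [-0.6, -0.4, -1.3]
grip_width: 0.0307
```

Call:
{"op": "carry_out", "data": {
  "series": [
    [[0, 0, 0, 0, 0, 0, 0], [0, 0, 0, 0, 0, 0, 0], [0, 0, -1, 0, 0, 0, 0], [0, 0, -2, 0, 0, 0, 0], [0, 0, -3, 0, 0, 0, 0]]
  ]
}}

```text
time_s: 5.77
tool_pos: [0.6278, -0.1708, 0.1543]
eef_rot: [[-1.0, -0.0, 0.0], [-0.0, 1.0, 0.0], [-0.0, 0.0, -1.0]]
force: [-0.4, -0.4, -0.7]
grip_width: 0.0311
```

```bash
python3 snap.py 4 side top; python3 foot.py 4 170 .623 -.1695 .016;python3 -c "
import cv2
a=cv2.imread('pics/side4.png')[200:340,240:440]; b=cv2.imread('pics/top4.png')[120:220,340:440];cv2.imwrite('pics/c_side4.png',cv2.hconcat([cv2.resize(a,(600,420),interpolation=cv2.INTER_CUBIC),cv2.resize(b,(420,420),interpolation=cv2.INTER_CUBIC)])[:,:800+200][:, ::1] if 0 else cv2.hconcat([cv2.resize(a,(450,315)),cv2.resize(b,(315,315))]))"
```

```text
5.7667 [ 0.6278 -0.1708  0.1543] [ 0.23  0.57 -0.01  1.64  0.    0.93  1.79]
side 170 [ 0.626 -0.172] 99 0.0011
top 170 [ 0.6242 -0.1677] 138 0.0016
```

View pics/c_side4.png

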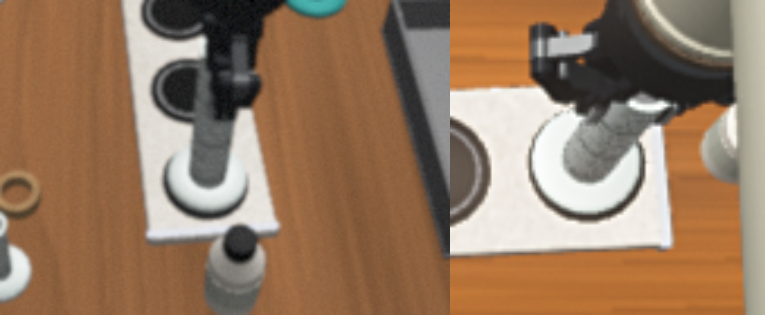

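Both views show the foot centred on mark 1, within about 2 mm. I'll lower it to contact.

Call:
{"op": "carry_out", "data": {
  "series": [
    [[0, 0, -0.5, 0, 0, 0, 0], [0, 0, -1, 0, 0, 0, 0], [0, 0, -1.5, 0, 0, 0, 0], [0, 0, -1.5, 0, 0, 0, 0], [0, 0, -1.5, 0, 0, 0, 0]]
  ]
}}

```text
time_s: 6.28
tool_pos: [0.6279, -0.1708, 0.153]
eef_rot: [[-1.0, -0.0, 0.0], [-0.0, 1.0, -0.0], [-0.0, -0.0, -1.0]]
force: [-0.7, -0.5, 0.7]
grip_width: 0.0308
```

Call:
{"op": "carry_out", "data": {
  "series": [
    [[0, 0, -0.5, 0, 0, 0, 0], [0, 0, -0.5, 0, 0, 0, 0], [0, 0, -0.5, 0, 0, 0, 0.45], [0, 0, -0.5, 0, 0, 0, 0.55], [0, 0, -0.5, 0, 0, 0, 0.7]]
  ]
}}

```text
time_s: 6.7
tool_pos: [0.6276, -0.1708, 0.152]
eef_rot: [[-1.0, -0.0, -0.0], [-0.0, 1.0, 0.0], [0.0, 0.0, -1.0]]
force: [0.8, -0.2, 0.3]
grip_width: 0.0575
```

Call:
{"op": "carry_out", "data": {
  "series": [
    [[0, 0, 0, 0, 0, 0, 0.8], [0, 0, 0, 0, 0, 0, 0.8], [0, 0, 10, 0, 0, 0, 0.8], [0, 0, 30, 0, 0, 0, 0.8], [0, 0, 60, 0, 0, 0, 0.8]]
  ]
}}

```text
time_s: 7.12
tool_pos: [0.6258, -0.1703, 0.2106]
eef_rot: [[-1.0, -0.0, -0.006], [-0.0, 1.0, 0.001], [0.006, 0.001, -1.0]]
force: [0.1, 0.4, -0.2]
grip_width: 0.0686
```

```bash
python3 snap.py 5 side top; python3 foot.py 5 170 .625 -.17 .015;python3 -c "
import cv2
a=cv2.imread('pics/side5.png')[150:340,240:440]; b=cv2.imread('pics/top5.png')[120:220,340:440];cv2.imwrite('pics/c_side5.png', cv2.hconcat([cv2.resize(a,(420,400)),cv2.resize(b,(400,400))])[:,:800])"
```

```text
7.1167 [ 0.6258 -0.1703  0.2106] [ 0.23  0.51 -0.    1.6   0.    1.03  1.79]
side 170 [ 0.6241 -0.1773] 97 0.0019
top 170 [ 0.6225 -0.1669] 137 0.0017
```

View pics/c_side5.png

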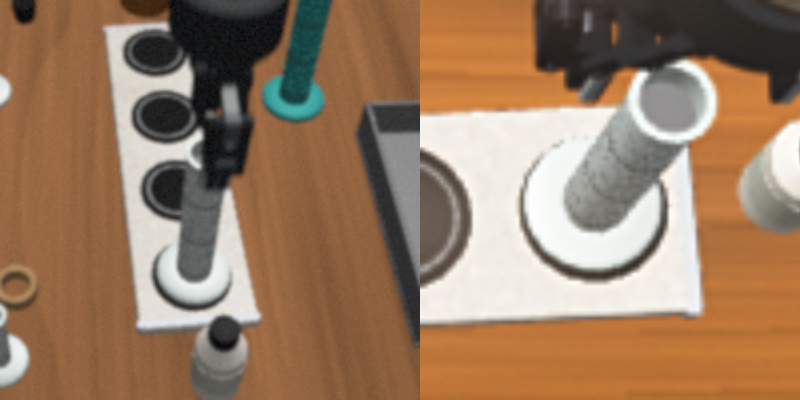

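cyl_170 stands on mark 1, centred. I'll move up and over to cyl_140.

Call:
{"op": "carry_out", "data": {
  "series": [
    [[0, 0, 35, 0, 0, 0, 0.9], [-10, 20, 50, 0, 0, 0, 1], [-24, 57, 50, 0, 0, 0, 1], [-38, 94, 50, 0, 0, 0, 1], [-52, 131, 50, 0, 0, 0, 1]]
  ]
}}

```text
time_s: 7.63
tool_pos: [0.5753, -0.0389, 0.2633]
eef_rot: [[-1.0, 0.001, 0.002], [0.001, 1.0, -0.0], [-0.002, -0.0, -1.0]]
force: [-0.2, 0.6, 0.1]
grip_width: 0.0853
```

Call:
{"op": "carry_out", "data": {
  "series": [
    [[-14, 37, 0, 0, 0, 0, 1], [-28, 74, 0, 0, 0, 0, 1], [-42, 111, 0, 0, 0, 0, 1], [-56, 148, 0, 0, 0, 0, 1], [-70, 185, 0, 0, 0, 0, 1]]
  ]
}}

```text
time_s: 8.05
tool_pos: [0.5049, 0.1468, 0.2631]
eef_rot: [[-1.0, -0.0, 0.001], [-0.0, 1.0, 0.0], [-0.001, 0.0, -1.0]]
force: [0.8, 0.5, 1.0]
grip_width: 0.0851
```

Call:
{"op": "carry_out", "data": {
  "series": [
    [[-14, 37, -5, 0, 0, 0, 1], [-28, 74, -15, 0, 0, 0, 1], [-42, 111, -30, 0, 0, 0, 1], [-50, 131, -50, 0, 0, 0, 1], [-50, 135, -60, 0, 0, 0, 1]]
  ]
}}

```text
time_s: 8.47
tool_pos: [0.4519, 0.2856, 0.2012]
eef_rot: [[-1.0, -0.008, -0.002], [-0.008, 1.0, 0.002], [0.002, 0.002, -1.0]]
force: [-0.4, -1.0, 0.4]
grip_width: 0.0852
```

```bash
python3 snap.py 6 side; python3 foot.py 6 170 .625 -.17 .015 side;python3 -c "
import cv2
cv2.imwrite('pics/c_side6.png',cv2.resize(cv2.imread('pics/side6.png')[30:330,150:450],(600,600),interpolation=cv2.INTER_CUBIC))"
```

```text
8.4667 [0.4519 0.2856 0.2012] [-0.42  0.34 -0.24  1.9   0.09  0.92  0.88]
side 170 [ 0.6256 -0.1736] 102 0.0016
```

View pics/c_side6.png

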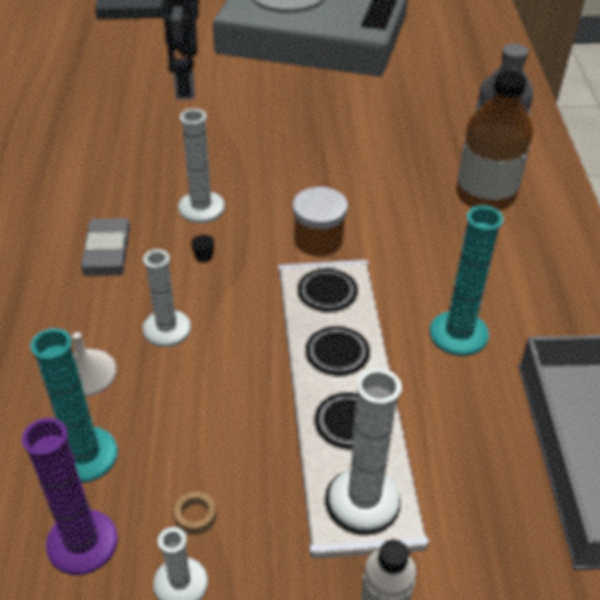

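cyl_170 stands centred on mark 1: (0.6256,−0.1736) against the mark's (0.6253,−0.173) in the same view. The gripper is above cyl_140 (lip at about (247,89)), so I'll descend.

Call:
{"op": "carry_out", "data": {
  "series": [
    [[0, 2, -20, 0, 0, 0, 1], [0, 2, -50, 0, 0, 0, 1], [0, 2, -80, 0, 0, 0, 1], [0, 2, -95, 0, 0, 0, 1], [0, 2, -95, 0, 0, 0, 1]]
  ]
}}

```text
time_s: 8.93
tool_pos: [0.4547, 0.2789, 0.1044]
eef_rot: [[-1.0, 0.002, -0.005], [0.002, 1.0, -0.004], [0.005, -0.004, -1.0]]
force: [-0.1, -0.6, -0.9]
grip_width: 0.0858
```

Call:
{"op": "carry_out", "data": {
  "series": [
    [[0, 0, 0, 0, 0, 0, 0.7], [0, 0, 0, 0, 0, 0, 0.5], [0, 0, 0, 0, 0, 0, 0.4], [0, 0, 0, 0, 0, 0, 0.2], [0, 0, 0, 0, 0, 0, 0]]
  ]
}}

```text
time_s: 9.35
tool_pos: [0.4567, 0.2825, 0.1087]
eef_rot: [[-1.0, -0.0, 0.002], [-0.0, 1.0, 0.001], [-0.002, 0.001, -1.0]]
force: [-0.3, -2.8, 11.7]
grip_width: 0.0269
```

Call:
{"op": "carry_out", "data": {
  "series": [
    [[0, 0, 0, 0, 0, 0, 0], [0, 0, 0, 0, 0, 0, 0], [0, 0, 0, 0, 0, 0, 0], [0, 0, 0, 0, 0, 0, 0], [0, 0, 0, 0, 0, 0, 0]]
  ]
}}

```text
time_s: 9.77
tool_pos: [0.4567, 0.2825, 0.1088]
eef_rot: [[-1.0, -0.0, 0.002], [-0.0, 1.0, 0.001], [-0.002, 0.001, -1.0]]
force: [-1.0, -2.2, 5.8]
grip_width: 0.0267
```

Gripped at 27 mm. Lifting and carrying it to mark 2 by (+165,−358) mm.

Call:
{"op": "carry_out", "data": {
  "series": [
    [[0, 0, 8, 0, 0, 0, 0], [0, 0, 30, 0, 0, 0, 0], [0, 0, 60, 0, 0, 0, 0], [5, -12, 85, 0, 0, 0, 0], [20, -45, 90, 0, 0, 0, 0]]
  ]
}}

```text
time_s: 10.18
tool_pos: [0.4756, 0.2443, 0.2026]
eef_rot: [[-1.0, -0.01, 0.006], [-0.01, 1.0, 0.007], [-0.006, 0.007, -1.0]]
force: [1.7, 1.5, -1.1]
grip_width: 0.0267
```

Call:
{"op": "carry_out", "data": {
  "series": [
    [[15, -36, 0, 0, 0, 0, 0], [30, -72, 0, 0, 0, 0, 0], [45, -108, 0, 0, 0, 0, 0], [60, -143, 0, 0, 0, 0, 0], [75, -178, 0, 0, 0, 0, 0]]
  ]
}}

```text
time_s: 10.6
tool_pos: [0.5511, 0.0575, 0.1981]
eef_rot: [[-1.0, -0.001, 0.001], [-0.001, 1.0, 0.0], [-0.001, 0.0, -1.0]]
force: [0.2, -0.1, -0.5]
grip_width: 0.0269
```

Call:
{"op": "carry_out", "data": {
  "series": [
    [[15, -33, 0, 0, 0, 0, 0], [30, -66, 0, 0, 0, 0, 0], [45, -95, -5, 0, 0, 0, 0], [60, -120, -25, 0, 0, 0, 0], [70, -135, -50, 0, 0, 0, 0]]
  ]
}}

```text
time_s: 11.02
tool_pos: [0.6237, -0.0806, 0.1496]
eef_rot: [[-1.0, 0.004, 0.006], [0.004, 1.0, -0.002], [-0.006, -0.002, -1.0]]
force: [1.2, -0.2, -1.6]
grip_width: 0.027
```

Call:
{"op": "carry_out", "data": {
  "series": [
    [[0, 0, -10, 0, 0, 0, 0], [0, 0, -15, 0, 0, 0, 0], [0, 0, -15, 0, 0, 0, 0], [0, 0, -15, 0, 0, 0, 0], [0, 0, -15, 0, 0, 0, 0]]
  ]
}}

```text
time_s: 11.43
tool_pos: [0.6214, -0.074, 0.1337]
eef_rot: [[-1.0, -0.003, 0.002], [-0.003, 1.0, 0.001], [-0.002, 0.001, -1.0]]
force: [-0.2, -0.0, -0.5]
grip_width: 0.0268
```

```bash
python3 snap.py 7 side top; python3 foot.py 7 140 .619 -.077 .025;python3 -c "
import cv2
a=cv2.imread('pics/side7.png')[150:340,230:430]; b=cv2.imread('pics/top7.png')[120:220,290:390];cv2.imwrite('pics/c7.png', cv2.hconcat([cv2.resize(a,(400,400)),cv2.resize(b,(400,400))]))"
```

```text
11.4333 [ 0.6214 -0.074   0.1337] [ 0.13  0.56 -0.08  1.72  0.05  0.86  1.61]
side 140 [ 0.6198 -0.0762] 57 0.0012
top 140 [ 0.614  -0.0683] 74 0.001
```

View pics/c7.png

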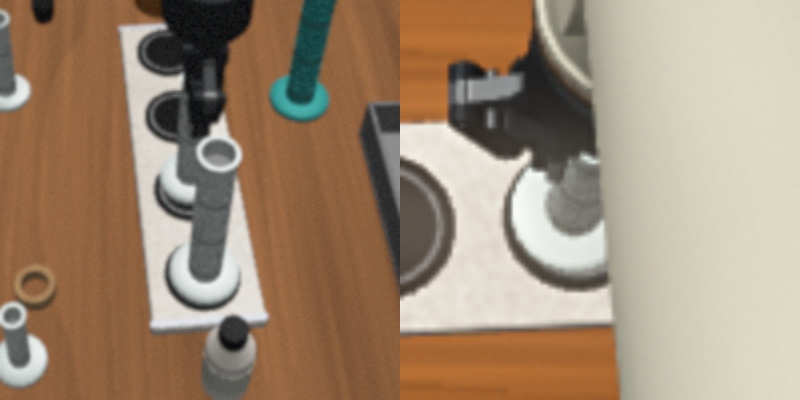

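The side view shows the foot over mark 2: (0.6198,−0.076) against (0.6199,−0.078), still settling. The top view is partly hidden by the arm. I'll lower it.

Call:
{"op": "carry_out", "data": {
  "series": [
    [[0, 0, -2, 0, 0, 0, 0], [0, 0, -4, 0, 0, 0, 0], [0, 0, -6, 0, 0, 0, 0], [0, 0, -8, 0, 0, 0, 0], [0, 0, -8, 0, 0, 0, 0]]
  ]
}}

```text
time_s: 11.95
tool_pos: [0.6205, -0.0758, 0.1239]
eef_rot: [[-1.0, -0.0, -0.0], [-0.0, 1.0, -0.0], [0.0, -0.0, -1.0]]
force: [-0.5, 0.3, -1.2]
grip_width: 0.027
```

Call:
{"op": "carry_out", "data": {
  "series": [
    [[0, 0, -0.5, 0, 0, 0, 0], [0, 0, -1, 0, 0, 0, 0], [0, 0, -1.5, 0, 0, 0, 0], [0, 0, -2, 0, 0, 0, 0], [0, 0, -2, 0, 0, 0, 0]]
  ]
}}

```text
time_s: 12.37
tool_pos: [0.621, -0.0759, 0.1238]
eef_rot: [[-1.0, -0.0, 0.0], [-0.0, 1.0, -0.0], [-0.0, -0.0, -1.0]]
force: [-3.4, -0.3, 9.9]
grip_width: 0.0264
```

Contact (force z +9.9 N). Releasing.

Call:
{"op": "carry_out", "data": {
  "series": [
    [[0, 0, 1, 0, 0, 0, 0], [0, 0, 1, 0, 0, 0, 0], [0, 0, 1, 0, 0, 0, 0.4], [0, 0, 1, 0, 0, 0, 0.55], [0, 0, 1, 0, 0, 0, 0.7]]
  ]
}}

```text
time_s: 12.78
tool_pos: [0.6206, -0.0758, 0.123]
eef_rot: [[-1.0, -0.0, -0.001], [-0.0, 1.0, 0.0], [0.001, 0.0, -1.0]]
force: [0.4, -0.5, 0.6]
grip_width: 0.0571
```

Call:
{"op": "carry_out", "data": {
  "series": [
    [[0, 0, 0, 0, 0, 0, 0.8], [0, 0, 0, 0, 0, 0, 0.8], [0, 0, 10, 0, 0, 0, 0.8], [0, 0, 30, 0, 0, 0, 0.8], [0, 0, 65, 0, 0, 0, 0.8]]
  ]
}}

```text
time_s: 13.2
tool_pos: [0.618, -0.0755, 0.1858]
eef_rot: [[-1.0, -0.0, -0.007], [-0.0, 1.0, 0.001], [0.007, 0.001, -1.0]]
force: [0.4, -0.3, 0.1]
grip_width: 0.0682
```

Call:
{"op": "carry_out", "data": {
  "series": [
    [[0, 0, 25, 0, 0, 0, 0.9], [-20, 14, 30, 0, 0, 0, 1], [-52, 38, 30, 0, 0, 0, 1], [-84, 61, 30, 0, 0, 0, 1], [-116, 84, 25, 0, 0, 0, 1]]
  ]
}}

```text
time_s: 13.62
tool_pos: [0.5044, 0.0089, 0.215]
eef_rot: [[-1.0, 0.0, 0.003], [0.0, 1.0, 0.0], [-0.003, 0.0, -1.0]]
force: [0.3, -0.0, 0.6]
grip_width: 0.0853
```

Call:
{"op": "carry_out", "data": {
  "series": [
    [[-30, 22, -10, 0, 0, 0, 1], [-60, 44, -25, 0, 0, 0, 1], [-79, 59, -45, 0, 0, 0, 1], [-80, 60, -50, 0, 0, 0, 1], [-80, 60, -50, 0, 0, 0, 1]]
  ]
}}

```text
time_s: 14.03
tool_pos: [0.423, 0.0689, 0.1628]
eef_rot: [[-1.0, -0.003, -0.002], [-0.003, 1.0, -0.0], [0.002, -0.0, -1.0]]
force: [0.9, 0.5, -0.2]
grip_width: 0.0856
```

```bash
python3 snap.py 8 side top; python3 foot.py 8 140 .6198 -.0767 .015; python3 foot.py 8 170 .6253 -.1712 .015;python3 -c "
import cv2
a=cv2.imread('pics/side8.png')[90:340,180:430]; b=cv2.imread('pics/top8.png')[110:310,240:440];cv2.imwrite('pics/c8.png', cv2.hconcat([cv2.resize(a,(400,400)),cv2.resize(b,(400,400))]))"
```

```text
14.0333 [0.423  0.0689 0.1628] [-0.06  0.22 -0.18  2.17  0.06  0.76  1.3 ]
side 140 [ 0.6164 -0.0755] 66 0.001
top 140 [ 0.6187 -0.0735] 110 0.0005
side 170 [ 0.6232 -0.1783] 98 0.0013
top 170 [ 0.6241 -0.1677] 126 0.0019
```

View pics/c8.png

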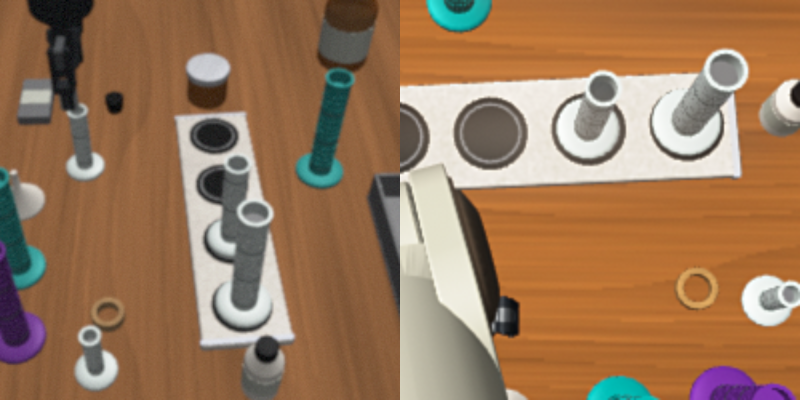

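Both views show cyl_170 and cyl_140 centred on marks 1 and 2. cyl_140 reads (0.6187,−0.0735) against its mark's (0.6197,−0.075) in the top view. The gripper is above cyl_110 at side (230,160), so I'll descend.

Call:
{"op": "carry_out", "data": {
  "series": [
    [[0, 0, -20, 0, 0, 0, 1], [0, 0, -45, 0, 0, 0, 1], [0, 0, -70, 0, 0, 0, 1], [0, 0, -81, 0, 0, 0, 1], [0, 0, -81, 0, 0, 0, 1]]
  ]
}}

```text
time_s: 14.55
tool_pos: [0.425, 0.0669, 0.0809]
eef_rot: [[-1.0, 0.002, -0.002], [0.002, 1.0, -0.001], [0.002, -0.001, -1.0]]
force: [0.0, -0.9, 0.1]
grip_width: 0.0855
```

Call:
{"op": "carry_out", "data": {
  "series": [
    [[0, 0, 0, 0, 0, 0, 0.7], [0, 0, 0, 0, 0, 0, 0.5], [0, 0, 0, 0, 0, 0, 0.4], [0, 0, 0, 0, 0, 0, 0.2], [0, 0, 0, 0, 0, 0, 0]]
  ]
}}

```text
time_s: 14.97
tool_pos: [0.4256, 0.0682, 0.0832]
eef_rot: [[-1.0, -0.0, 0.002], [-0.0, 1.0, 0.0], [-0.002, 0.0, -1.0]]
force: [-0.1, -0.6, 0.7]
grip_width: 0.0257
```

Call:
{"op": "carry_out", "data": {
  "series": [
    [[0, 0, 0, 0, 0, 0, 0], [0, 0, 0, 0, 0, 0, 0], [0, 0, 0, 0, 0, 0, 0], [0, 0, 0, 0, 0, 0, 0], [0, 0, 0, 0, 0, 0, 0]]
  ]
}}

```text
time_s: 15.38
tool_pos: [0.4249, 0.0683, 0.0825]
eef_rot: [[-1.0, -0.0, 0.0], [-0.0, 1.0, 0.0], [-0.0, 0.0, -1.0]]
force: [0.3, -0.3, 4.2]
grip_width: 0.0226
```

Call:
{"op": "carry_out", "data": {
  "series": [
    [[0, 0, 8, 0, 0, 0, 0], [0, 0, 25, 0, 0, 0, 0], [8, -2, 42, 0, 0, 0, 0], [30, -8, 50, 0, 0, 0, 0], [65, -17, 50, 0, 0, 0, 0]]
  ]
}}

```text
time_s: 15.8
tool_pos: [0.4888, 0.0522, 0.1344]
eef_rot: [[-1.0, -0.003, 0.0], [-0.003, 1.0, 0.0], [-0.0, 0.0, -1.0]]
force: [0.6, 1.0, -0.4]
grip_width: 0.0226
```

Call:
{"op": "carry_out", "data": {
  "series": [
    [[37, -9, 0, 0, 0, 0, 0], [74, -19, 0, 0, 0, 0, 0], [102, -27, -3, 0, 0, 0, 0], [120, -32, -12, 0, 0, 0, 0], [125, -33, -20, 0, 0, 0, 0]]
  ]
}}

```text
time_s: 16.22
tool_pos: [0.6183, 0.0164, 0.1126]
eef_rot: [[-1.0, 0.002, 0.003], [0.002, 1.0, -0.0], [-0.003, -0.0, -1.0]]
force: [0.3, -0.4, -0.0]
grip_width: 0.0225
```

Call:
{"op": "carry_out", "data": {
  "series": [
    [[0, 0, -4, 0, 0, 0, 0], [0, 0, -5, 0, 0, 0, 0], [0, 0, -5, 0, 0, 0, 0], [0, 0, -5, 0, 0, 0, 0], [0, 0, -5, 0, 0, 0, 0]]
  ]
}}

```text
time_s: 16.63
tool_pos: [0.6142, 0.0188, 0.1079]
eef_rot: [[-1.0, -0.001, 0.0], [-0.001, 1.0, 0.0], [-0.0, 0.0, -1.0]]
force: [-0.4, -0.1, -0.9]
grip_width: 0.0227
```

```bash
python3 snap.py 9 side top; python3 foot.py 9 110 .6145 .018 .025;python3 -c "
import cv2
a=cv2.imread('pics/side9.png')[120:320,230:430]; b=cv2.imread('pics/top9.png')[120:220,240:340];cv2.imwrite('pics/c9.png', cv2.hconcat([cv2.resize(a,(400,400)),cv2.resize(b,(400,400))]))"
```

```text
16.6333 [0.6142 0.0188 0.1079] [ 0.02  0.58 -0.12  1.76  0.09  0.81  1.42]
side 110 [0.6117 0.0186] 35 0.001
top 110 [0.6145 0.018 ] 0 nan
  return _methods._mean(a, axis=axis, dtype=dtype,
  ret = ret.dtype.type(ret / rcount)
```

View pics/c9.png

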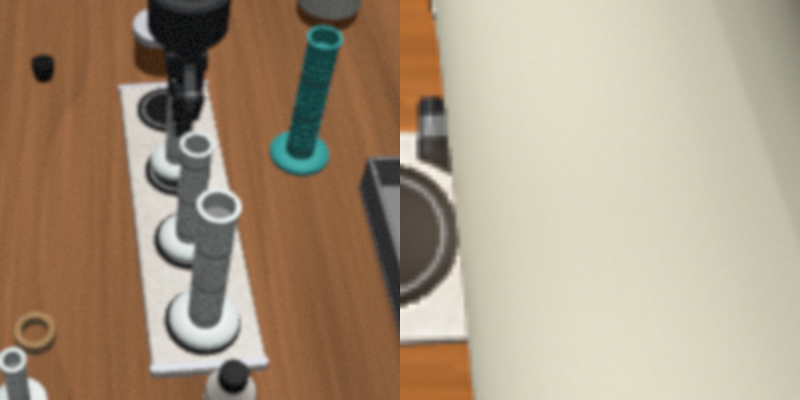

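The side view shows cyl_110's foot centred over mark 3, about 10 mm up; the top view is blocked by the arm. Lowering.

Call:
{"op": "carry_out", "data": {
  "series": [
    [[1, 0, -2, 0, 0, 0, 0], [1, 0, -4, 0, 0, 0, 0], [1, 0, -6, 0, 0, 0, 0], [1, 0, -8, 0, 0, 0, 0], [1, 0, -8, 0, 0, 0, 0]]
  ]
}}

```text
time_s: 17.15
tool_pos: [0.6153, 0.0182, 0.0986]
eef_rot: [[-1.0, -0.0, -0.001], [-0.0, 1.0, 0.0], [0.001, 0.0, -1.0]]
force: [-0.3, -1.0, -0.3]
grip_width: 0.0223
```

Call:
{"op": "carry_out", "data": {
  "series": [
    [[0, 0, -0.5, 0, 0, 0, 0], [0, 0, -1, 0, 0, 0, 0], [0, 0, -1.5, 0, 0, 0, 0], [0, 0, -2, 0, 0, 0, 0], [0, 0, -2, 0, 0, 0, 0]]
  ]
}}

```text
time_s: 17.57
tool_pos: [0.6159, 0.0182, 0.0976]
eef_rot: [[-1.0, -0.0, 0.0], [-0.0, 1.0, 0.0], [-0.0, 0.0, -1.0]]
force: [-1.2, -0.7, 2.4]
grip_width: 0.0227
```

Contact. Releasing.

Call:
{"op": "carry_out", "data": {
  "series": [
    [[0, 0, 0, 0, 0, 0, 0], [0, 0, 0, 0, 0, 0, 0.3], [0, 0, 0, 0, 0, 0, 0.4], [0, 0, 0, 0, 0, 0, 0.55], [0, 0, 0, 0, 0, 0, 0.7]]
  ]
}}

```text
time_s: 17.98
tool_pos: [0.6157, 0.0182, 0.0972]
eef_rot: [[-1.0, -0.0, -0.0], [-0.0, 1.0, 0.0], [0.0, 0.0, -1.0]]
force: [-0.4, 0.5, -0.3]
grip_width: 0.057
```

Call:
{"op": "carry_out", "data": {
  "series": [
    [[0, 0, 0, 0, 0, 0, 0.75], [0, 0, 0, 0, 0, 0, 0.75], [0, 0, 10, 0, 0, 0, 0.75], [0, 0, 30, 0, 0, 0, 0.75], [0, 0, 65, 0, 0, 0, 0.75]]
  ]
}}

```text
time_s: 18.4
tool_pos: [0.613, 0.018, 0.16]
eef_rot: [[-1.0, -0.0, -0.007], [-0.0, 1.0, -0.0], [0.007, -0.0, -1.0]]
force: [-0.2, 0.6, -0.7]
grip_width: 0.0637
```

Call:
{"op": "carry_out", "data": {
  "series": [
    [[0, 0, 35, 0, 0, 0, 0.9], [-15, -10, 70, 0, 0, 0, 1], [-36, -44, 80, 0, 0, 0, 1], [-57, -78, 80, 0, 0, 0, 1], [-78, -112, 80, 0, 0, 0, 1]]
  ]
}}

```text
time_s: 18.82
tool_pos: [0.5379, -0.0945, 0.2449]
eef_rot: [[-1.0, -0.002, 0.004], [-0.002, 1.0, -0.001], [-0.004, -0.001, -1.0]]
force: [0.6, -1.2, -0.4]
grip_width: 0.0856
```

Call:
{"op": "carry_out", "data": {
  "series": [
    [[-20, -35, 0, 0, 0, 0, 1], [-40, -70, 0, 0, 0, 0, 1], [-58, -105, 0, 0, 0, 0, 1], [-74, -138, 0, 0, 0, 0, 1], [-81, -152, 0, 0, 0, 0, 1]]
  ]
}}

```text
time_s: 19.23
tool_pos: [0.4536, -0.2513, 0.2434]
eef_rot: [[-1.0, 0.006, -0.0], [0.006, 1.0, -0.003], [0.0, -0.003, -1.0]]
force: [0.8, -1.2, 1.2]
grip_width: 0.0855
```

```bash
python3 snap.py 10 side top; python3 foot.py 10 110 .6145 .018 .015; python3 foot.py 10 80 .457 -.245 0 side
python3 - <<'E'
from h import *
im=cv2.imread("pics/top0.png"); C=cloud("top",np.load("top0.npy")); hsv=cv2.cvtColor(im,cv2.COLOR_BGR2HSV)
for nm,lo,hi in(("purple",125,165),("teal",82,95)):
    m=(hsv[...,0]>lo)&(hsv[...,0]<hi)&(hsv[...,1]>100)&(np.arange(420)[:,None]>280)
    p=C[m]; t=p[p[:,2]>.15]; f=p[(p[:,2]<.012)]; print(nm,t.mean(0).round(3),f.min(0).round(3),f.max(0).round(3))
E
python3 -c "
import cv2
a=cv2.imread('pics/side10.png')[90:390,130:430]; b=cv2.imread('pics/top10.png')[120:320,210:410];cv2.imwrite('pics/c10.png', cv2.hconcat([cv2.resize(a,(400,400)),cv2.resize(b,(400,400))]))"
```

```text
19.2333 [ 0.4536 -0.2513  0.2434] [ 0.46  0.25 -0.01  1.9   0.    0.99  2.01]
side 110 [0.6114 0.0209] 52 0.0012
top 110 [0.6141 0.0216] 98 0.0008
side 80 [ 0.4573 -0.247 ] 84 0.0005
purple [ 0.363 -0.198  0.176] [ 0.331 -0.269 -0.004] [ 0.395 -0.169  0.012]
teal [ 0.353 -0.102  0.18 ] [ 0.321 -0.13   0.001] [ 0.385 -0.071  0.012]
```

View pics/c10.png

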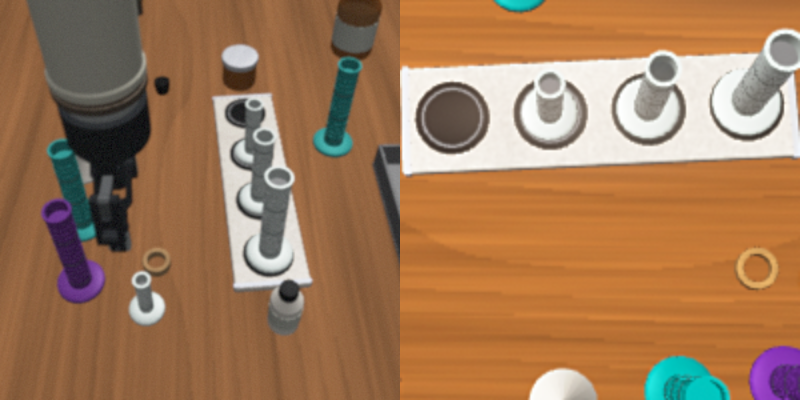

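The top view shows cyl_110 centred on mark 3, along with the other two. Before descending on cyl_80 I'll check the arm's clearance to the purple look-alike using the depth readings.

Run:
```python
from h import *
for n in("side","top"):
    a=np.load(f"{n}0.npy"); b=np.load(f"{n}10.npy"); C=cloud(n,b)
    m=(b>0)&(a>0)&(a-b>.02); p=C[m]; p=p[(p[:,2]>.2)]
    q=p+np.array([.457-.4536,-.245+.2513,.061-.2434])
    for nm,c in(("purple",(.363,-.198)),("teal",(.353,-.102))):
        d=np.hypot(q[:,0]-c[0],q[:,1]-c[1]); k=d<.06
        print(n,len(p),nm,"min d for z<.19:",d[q[:,2]<.19].min().round(3) if (q[:,2]<.19).any() else None,"minz within 60mm",q[k,2].min().round(3) if k.any() else None)
```

```text
side 21212 purple min d for z<.19: 0.084 minz within 60mm 0.388
side 21212 teal min d for z<.19: 0.147 minz within 60mm None
top 7088 purple min d for z<.19: 0.067 minz within 60mm 0.388
top 7088 teal min d for z<.19: 0.115 minz within 60mm None
```

The clearance is about 50 mm, so descending is safe.

Call:
{"op": "carry_out", "data": {
  "series": [
    [[0, 1, -25, 0, 0, 0, 1], [0, 1, -60, 0, 0, 0, 1], [0, 1, -95, 0, 0, 0, 1], [0, 1, -125, 0, 0, 0, 1], [0, 1, -135, 0, 0, 0, 1]]
  ]
}}

```text
time_s: 19.75
tool_pos: [0.455, -0.242, 0.1039]
eef_rot: [[-1.0, -0.002, -0.005], [-0.002, 1.0, 0.004], [0.005, 0.004, -1.0]]
force: [-0.4, -0.5, 0.6]
grip_width: 0.0853
```

Call:
{"op": "carry_out", "data": {
  "series": [
    [[0, 0, -10, 0, 0, 0, 1], [0, 0, -25, 0, 0, 0, 1], [0, 0, -40, 0, 0, 0, 1], [0, 0, -45, 0, 0, 0, 1], [0, 0, -45, 0, 0, 0, 1]]
  ]
}}

```text
time_s: 20.17
tool_pos: [0.4571, -0.2443, 0.0624]
eef_rot: [[-1.0, -0.001, -0.0], [-0.001, 1.0, 0.0], [0.0, 0.0, -1.0]]
force: [0.7, -0.4, 0.6]
grip_width: 0.0856
```

Call:
{"op": "carry_out", "data": {
  "series": [
    [[0, 0, 0, 0, 0, 0, 0.7], [0, 0, 0, 0, 0, 0, 0.5], [0, 0, 0, 0, 0, 0, 0.4], [0, 0, 0, 0, 0, 0, 0.2], [0, 0, 0, 0, 0, 0, 0]]
  ]
}}

```text
time_s: 20.58
tool_pos: [0.4571, -0.245, 0.063]
eef_rot: [[-1.0, -0.0, 0.001], [-0.0, 1.0, -0.0], [-0.001, -0.0, -1.0]]
force: [-0.3, 0.2, 1.0]
grip_width: 0.0253
```

Call:
{"op": "carry_out", "data": {
  "series": [
    [[0, 0, 0, 0, 0, 0, 0], [0, 0, 0, 0, 0, 0, 0], [0, 0, 0, 0, 0, 0, 0], [0, 0, 0, 0, 0, 0, 0], [0, 0, 0, 0, 0, 0, 0]]
  ]
}}

```text
time_s: 21.0
tool_pos: [0.4569, -0.2449, 0.0625]
eef_rot: [[-1.0, -0.0, 0.0], [-0.0, 1.0, -0.0], [-0.0, -0.0, -1.0]]
force: [-1.5, -0.2, 4.1]
grip_width: 0.0188
```

Gripped at 19 mm. I'll lift and carry cyl_80 along the front of the board, then in to mark 4.

Call:
{"op": "carry_out", "data": {
  "series": [
    [[0, 0, 8, 0, 0, 0, 0], [0, 0, 30, 0, 0, 0, 0], [0, 0, 60, 0, 0, 0, 0], [15, 5, 90, 0, 0, 0, 0], [30, 25, 100, 0, 0, 0, 0]]
  ]
}}

```text
time_s: 21.42
tool_pos: [0.488, -0.2243, 0.1669]
eef_rot: [[-1.0, 0.006, 0.005], [0.006, 1.0, -0.005], [-0.005, -0.005, -1.0]]
force: [0.8, 0.4, 0.1]
grip_width: 0.0186
```

Call:
{"op": "carry_out", "data": {
  "series": [
    [[0, 36, 0, 0, 0, 0, 0], [0, 74, 0, 0, 0, 0, 0], [0, 112, 0, 0, 0, 0, 0], [0, 150, 0, 0, 0, 0, 0], [0, 188, 0, 0, 0, 0, 0]]
  ]
}}

```text
time_s: 21.83
tool_pos: [0.4863, -0.0301, 0.1627]
eef_rot: [[-1.0, 0.0, 0.0], [0.0, 1.0, -0.0], [-0.0, -0.0, -1.0]]
force: [1.4, -0.2, -0.0]
grip_width: 0.0187
```

Call:
{"op": "carry_out", "data": {
  "series": [
    [[0, 38, 0, 0, 0, 0, 0], [5, 76, 0, 0, 0, 0, 0], [20, 110, 0, 0, 0, 0, 0], [45, 135, -10, 0, 0, 0, 0], [75, 144, -30, 0, 0, 0, 0]]
  ]
}}

```text
time_s: 22.25
tool_pos: [0.5628, 0.1192, 0.1349]
eef_rot: [[-1.0, -0.007, 0.004], [-0.007, 1.0, 0.004], [-0.004, 0.004, -1.0]]
force: [1.1, -0.2, -0.2]
grip_width: 0.0186
```

Call:
{"op": "carry_out", "data": {
  "series": [
    [[25, 0, -15, 0, 0, 0, 0], [42, 0, -30, 0, 0, 0, 0], [47, 0, -42, 0, 0, 0, 0], [47, 0, -44, 0, 0, 0, 0], [47, 0, -44, 0, 0, 0, 0]]
  ]
}}

```text
time_s: 22.67
tool_pos: [0.6069, 0.1118, 0.087]
eef_rot: [[-1.0, 0.0, -0.004], [0.0, 1.0, -0.001], [0.004, -0.001, -1.0]]
force: [0.0, -0.3, -0.2]
grip_width: 0.0185
```

```bash
python3 snap.py 11 side top; python3 foot.py 11 80 .6093 .112 .025 side;python3 -c "
import cv2
a=cv2.imread('pics/side11.png')[120:270,230:380]; b=cv2.imread('pics/top11.png')[120:220,180:280];cv2.imwrite('pics/c11.png', cv2.hconcat([cv2.resize(a,(400,400)),cv2.resize(b,(400,400))]))"
```

```text
22.6667 [0.6069 0.1118 0.087 ] [-0.13  0.62 -0.12  1.76  0.1   0.78  1.26]
side 80 [0.6068 0.1085] 37 0.0009
```

View pics/c11.png

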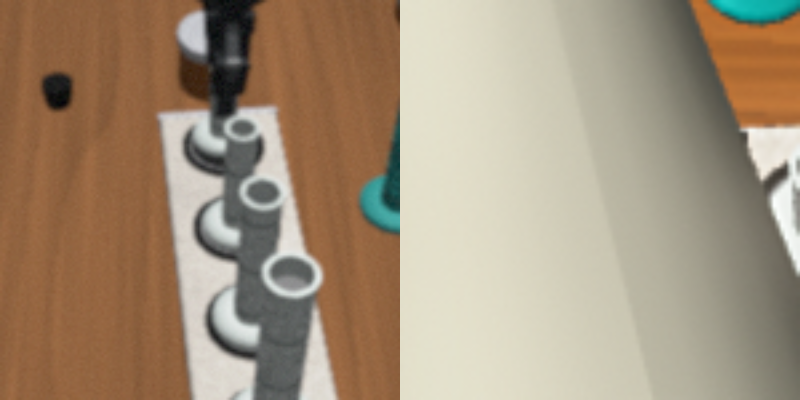

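The side view shows the foot over mark 4: (0.607,0.1085) against (0.6096,0.110), still settling. The top view is blocked by the arm. Lowering.

Call:
{"op": "carry_out", "data": {
  "series": [
    [[0, 0, -2, 0, 0, 0, 0], [0, 0, -4, 0, 0, 0, 0], [0, 0, -6, 0, 0, 0, 0], [0, 0, -7, 0, 0, 0, 0], [0, 0, -7, 0, 0, 0, 0]]
  ]
}}

```text
time_s: 23.18
tool_pos: [0.6085, 0.1121, 0.0813]
eef_rot: [[-1.0, -0.0, -0.0], [-0.0, 1.0, -0.0], [0.0, -0.0, -1.0]]
force: [0.2, -0.3, -0.6]
grip_width: 0.0185
```

Call:
{"op": "carry_out", "data": {
  "series": [
    [[0, 0, -0.5, 0, 0, 0, 0], [0, 0, -1, 0, 0, 0, 0], [0, 0, -1.5, 0, 0, 0, 0], [0, 0, -2, 0, 0, 0, 0], [0, 0, -2, 0, 0, 0, 0]]
  ]
}}

```text
time_s: 23.6
tool_pos: [0.6087, 0.1122, 0.0792]
eef_rot: [[-1.0, -0.0, -0.0], [-0.0, 1.0, -0.0], [0.0, -0.0, -1.0]]
force: [-0.4, 0.3, -0.6]
grip_width: 0.0185
```

Contact should come at a TCP height of about 0.0775, so I'll continue another 2 mm.

Call:
{"op": "carry_out", "data": {
  "series": [
    [[0, 0, -0.5, 0, 0, 0, 0], [0, 0, -1, 0, 0, 0, 0], [0, 0, -1.5, 0, 0, 0, 0], [0, 0, -2, 0, 0, 0, 0], [0, 0, -2, 0, 0, 0, 0]]
  ]
}}

```text
time_s: 24.02
tool_pos: [0.6088, 0.1122, 0.0776]
eef_rot: [[-1.0, -0.0, 0.0], [-0.0, 1.0, 0.0], [-0.0, 0.0, -1.0]]
force: [-1.3, -1.1, 2.3]
grip_width: 0.019
```

Contact at +2.3 N. I'll release with a part opening, because the jar is close on the +y side.

Call:
{"op": "carry_out", "data": {
  "series": [
    [[0, 0, 0, 0, 0, 0, 0.25], [0, 0, 0, 0, 0, 0, 0.3], [0, 0, 0, 0, 0, 0, 0.4], [0, 0, 0, 0, 0, 0, 0.5], [0, 0, 0, 0, 0, 0, 0.55]]
  ]
}}

```text
time_s: 24.43
tool_pos: [0.6087, 0.1122, 0.0772]
eef_rot: [[-1.0, -0.0, -0.0], [-0.0, 1.0, -0.0], [0.0, -0.0, -1.0]]
force: [0.3, -0.6, -0.6]
grip_width: 0.0469
```

Call:
{"op": "carry_out", "data": {
  "series": [
    [[0, 0, 0, 0, 0, 0, 0.55], [0, 0, 0, 0, 0, 0, 0.55], [0, 0, 10, 0, 0, 0, 0.55], [0, 0, 30, 0, 0, 0, 0.55], [0, 0, 65, 0, 0, 0, 0.55]]
  ]
}}

```text
time_s: 24.85
tool_pos: [0.6059, 0.1116, 0.14]
eef_rot: [[-1.0, -0.0, -0.007], [-0.0, 1.0, -0.001], [0.007, -0.001, -1.0]]
force: [0.6, -0.6, -0.0]
grip_width: 0.0472
```

Call:
{"op": "carry_out", "data": {
  "series": [
    [[0, 0, 40, 0, 0, 0, 0.6], [0, 0, 80, 0, 0, 0, 0.7], [-30, 10, 110, 0, 0, 0, 0.7], [-65, 25, 120, 0, 0, 0, 0.7], [-100, 40, 120, 0, 0, 0, 0.7]]
  ]
}}

```text
time_s: 25.27
tool_pos: [0.5101, 0.1529, 0.2671]
eef_rot: [[-1.0, 0.002, 0.008], [0.002, 1.0, 0.002], [-0.008, 0.002, -1.0]]
force: [-1.1, 0.7, -0.2]
grip_width: 0.0594
```

Call:
{"op": "carry_out", "data": {
  "series": [
    [[-10, 37, 0, 0, 0, 0, 0.7], [-20, 74, 0, 0, 0, 0, 0.7], [-30, 111, 0, 0, 0, 0, 0.7], [-40, 145, 0, 0, 0, 0, 0.7], [-45, 160, 0, 0, 0, 0, 0.7]]
  ]
}}

```text
time_s: 25.68
tool_pos: [0.4611, 0.318, 0.2637]
eef_rot: [[-1.0, -0.006, 0.0], [-0.006, 1.0, 0.004], [-0.0, 0.004, -1.0]]
force: [-0.1, 0.2, -0.0]
grip_width: 0.0598
```

```bash
python3 snap.py 12 side top
python3 - <<'E'
from foot import foot
from h import *
for k,c in((170,(.6253,-.1712)),(140,(.6198,-.0767)),(110,(.6145,.018)),(80,(.6093,.1123))): foot(12,k,c,.015)
a=cv2.imread('pics/side12.png')[90:340,200:450]; b=cv2.imread('pics/top12.png')[100:230,150:470]
cv2.imwrite('pics/c12a.png',cv2.resize(a,(500,500)));cv2.imwrite('pics/c12b.png',cv2.resize(b,(800,325)))
E
```

```text
25.6833 [0.4611 0.318  0.2637] [-0.43  0.31 -0.27  1.78  0.09  1.06  0.85]
side 170 [ 0.624  -0.1762] 97 0.002
top 170 [ 0.6235 -0.1674] 131 0.0018
side 140 [ 0.6165 -0.0755] 64 0.0011
top 140 [ 0.6188 -0.0735] 111 0.0005
side 110 [0.6116 0.0208] 52 0.0011
top 110 [0.6141 0.0216] 99 0.0008
side 80 [0.6085 0.1117] 39 0.001
top 80 [0.6081 0.1147] 94 0.0007
```

View pics/c12a.png

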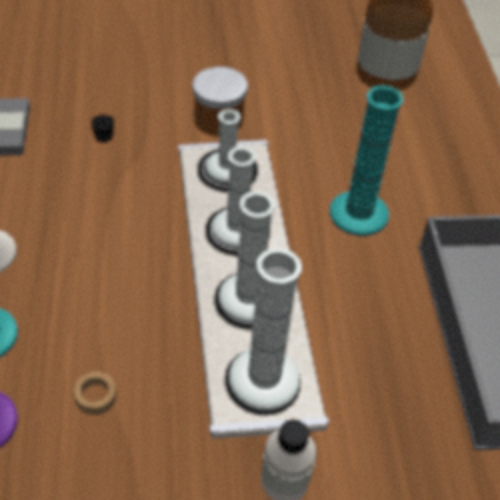

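View pics/c12b.png

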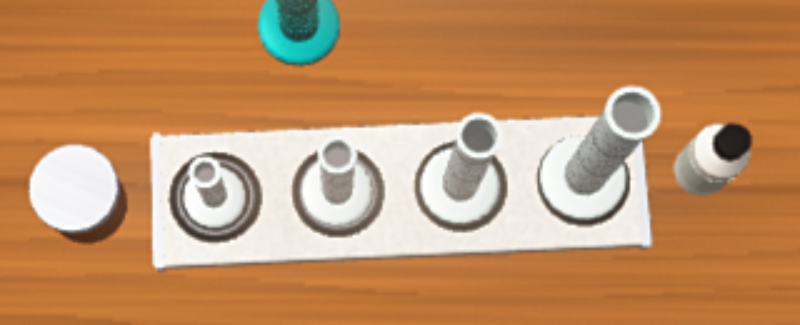

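All four stand upright and centred, with the tallest by the bottle and the shortest by the jar. Neither the bottle nor the jar has moved visibly, and the arm is clear. Handing in.

Call:
{"op": "carry_out", "data": {
  "series": [
    [[0, 0, 0, 0, 0, 0, 0.7], [0, 0, 0, 0, 0, 0, 0.7], [0, 0, 0, 0, 0, 0, 0.7], [0, 0, 0, 0, 0, 0, 0.7], [0, 0, 0, 0, 0, 0, 0.7]]
  ]
}}

```text
time_s: 26.2
tool_pos: [0.4644, 0.311, 0.2624]
eef_rot: [[-1.0, 0.002, 0.0], [0.002, 1.0, -0.0], [-0.0, -0.0, -1.0]]
force: [-0.3, 0.3, -0.4]
grip_width: 0.0597
```

```bash
python3 -c "
from plant import env
print(env.job_done())"
```

```text
the job is handed in; nothing more can be done
None
```

All four cylinders are standing on the storage board: 170 on mark 1 by the bottle, 140 on mark 2, 110 on mark 3 and 80 on mark 4 by the jar. I lowered each one to contact before releasing it, and handed the job in at about 26 s; no verdict was reported.

- **Placement:** in the last pictures, 140, 110 and 80 measured about 2–4 mm or less from their mark centres in the top view. In the side view, where the tubes partly hide the feet, the same three measured up to about 5.7 mm off (110). All are inside the 12 mm limit.
- **Uncertainty on 170:** its edge fit was noisier, because the foot nearly fills the mark. It gave up to 3.5 mm of offset, and the two views disagreed by about 9 mm in y. Each view differed from its own reading of the mark by only about 2–3 mm.
- **Camera disagreement:** the two cameras differed by 3–4 mm in y throughout, so I used their average as the target.
- **Surroundings:** by eye, all four stood upright in the last pictures. The bottle and jar looked unmoved, and I never reached for the purple or turquoise cylinders. I did not measure tilt or the bottle's and jar's displacement.

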